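Stir the polishing slugs in the bowl

TASK

The ceramic slugs in the polisher's bowl have settled and are drying on one side only: take the stirring stick from its leaning cradle and stir them round the bowl about with its ball end until every one of the six slugs has been shifted well away (more than its own width) from where it lay. Then put the stick back home in its cradle. Keep all the slugs in the bowl, touch them only with the stick, do not hit the air nozzle or its gooseneck overhead, and leave the other things on the bench where they are.

Things in the scene. Friction and masses are not known exactly. Their poses are not given: they have to be found in the camera images.
- bowl: The bowl: a round, open, flat-bottomed aluminium bowl on a rubber foot, bolted to the bench, holding the six slugs. Origin on the bench under its centre, z up. Outer radius of the rim 100 mm, rim 64 mm above the bench.
- bowl_floor (a point): Centre of the bowl's flat inner floor, 30 mm above the bench. The wall is upright, inner radius 95 mm, its rim 34 mm above the floor.
- nozzle: Air nozzle on a rigid steel gooseneck, bolted down. Origin on the bench under the bowl's centre; x axis level, from there to the gooseneck's post, 155 mm off (16 mm thick, its foot 64 mm across). From the post an arch, at most 313 mm high, comes back along that line to the brass nozzle over the bowl. It bars the room above the bowl on the post's side, so that an upright hand does not fit there and the stick must lean away from the post.
- nozzle_tip (a point): Mouth of the brass nozzle (24 mm thick), about 250 mm above the bench, 46 mm from the bowl's axis towards the post.
- stick: The stirring stick, 200 mm long, about 120 g: a dark rubber ball end 36 mm across, a steel shank 14 mm thick and a square wooden grip 24 x 24 mm, 68 mm long, on one straight axis. Origin at the lowest point of the ball end; z runs along the stick towards the grip; x and y are square to the flats of the grip.
- stick_grip (a point): Centre of the stick's grip, 165 mm from its ball tip, 35 mm below its top end; axes as the stick. At the start the stick lies in its cradle leaning 25 degrees from vertical, grip up and towards the robot; two flats of the grip (those across the stick's y axis) stand upright, facing sideways, clear to be gripped.
- stick_ball (a point): Centre of the ball end of the stick (radius 18 mm), 147 mm from the grip's centre; axes as the stick. Pressed on the floor or wall of the bowl it drags and twists the stick in the hand, so stir with it some 5 to 10 mm clear of the floor and clear of the wall.
- rest: The stick's cradle: a plywood stand bolted down, base 150 x 100 mm. An inclined board carries two V blocks that open upward and towards +x of this frame, and a foot plate stops the ball. Origin on the bench, z up, x level: the stick at home leans 25 degrees from vertical, its grip towards -x. The cradle ends 118 mm along the stick from its ball tip.
- rest_ball (a point): Where the centre of the ball end lies when the stick is home, 61 mm above the bench; axes as the cradle.
- rest_grip (a point): Where the centre of the grip lies when the stick is home, 195 mm above the bench; axes as the cradle. The stick lies in open V blocks: it comes out, and goes back, square to its length (towards the cradle's +x and up, at least 30 mm), not by drawing it along, as the ball does not pass the upper V block.
- slug0_center (a point): Centre of a white, polished, slippery ceramic slug (friction about 0.25): a short cylinder 26 mm across, 30 mm high, 35 g, standing loose on its end on the bowl's floor. There are six, standing in a ring about 62 mm from the bowl's centre; between two of them is a gap clearly wider than the others.
- slug1_center (a point): Centre of a white, polished, slippery ceramic slug (friction about 0.25): a short cylinder 26 mm across, 30 mm high, 35 g, standing loose on its end on the bowl's floor. There are six, standing in a ring about 62 mm from the bowl's centre; between two of them is a gap clearly wider than the others.
- slug2_center (a point): Centre of a white, polished, slippery ceramic slug (friction about 0.25): a short cylinder 26 mm across, 30 mm high, 35 g, standing loose on its end on the bowl's floor. There are six, standing in a ring about 62 mm from the bowl's centre; between two of them is a gap clearly wider than the others.
- slug3_center (a point): Centre of a white, polished, slippery ceramic slug (friction about 0.25): a short cylinder 26 mm across, 30 mm high, 35 g, standing loose on its end on the bowl's floor. There are six, standing in a ring about 62 mm from the bowl's centre; between two of them is a gap clearly wider than the others.
- slug4_center (a point): Centre of a white, polished, slippery ceramic slug (friction about 0.25): a short cylinder 26 mm across, 30 mm high, 35 g, standing loose on its end on the bowl's floor. There are six, standing in a ring about 62 mm from the bowl's centre; between two of them is a gap clearly wider than the others.
- slug5_center (a point): Centre of a white, polished, slippery ceramic slug (friction about 0.25): a short cylinder 26 mm across, 30 mm high, 35 g, standing loose on its end on the bowl's floor. There are six, standing in a ring about 62 mm from the bowl's centre; between two of them is a gap clearly wider than the others.
- wrench: Bystander: an open-ended wrench, 180 mm long, lying flat. Leave it where it is. Origin at its underside.
- tape: Bystander: a roll of paper tape, 90 mm across, 24 mm high. Leave it where it is. Origin at its underside.
- jar: Bystander: a glass jar with a steel lid, 60 mm across, 65 mm high. Leave it where it is. Origin at its underside.
- piston: Bystander: an aluminium piston, 54 mm across, 56 mm high. Leave it where it is. Origin at its underside.
- hammer: Bystander: a hammer lying flat. Leave it where it is. Origin at its underside.
- can: Bystander: a can, 66 mm across, 100 mm high. Leave it where it is. Origin at its underside.
Mind the look-alikes: they are no part of the job. Leave any black or brown look-alike of the part that bears slug2_center alone.

How it is judged:
On the way, in this order (a step that is already met when the one before it is completed fails the run):
1. the stick's ball end is down in the bowl (horizontal distance between stick_ball and bowl_floor below 0.095 m and z of stick_ball in the frame of bowl_floor below 0.04 m), for 0.1 s.
2. all six slugs lie more than 25 mm from where each began, the ball end still in the bowl (all of step 1 and distance of each of slug0_center, slug1_center, slug2_center, slug3_center, slug4_center, slug5_center from where it was at the start of the episode above 0.025 m), for 0.1 s.
At the end, for the whole second after the job is handed in: The stick is home in its cradle (ball within 20 mm and grip within 30 mm of their home points) and at rest; all six slugs are in the bowl and at rest (distance between stick_ball and rest_ball below 0.02 m and distance between stick_grip and rest_grip below 0.03 m and horizontal distance between each of slug0_center, slug1_center, slug2_center, slug3_center, slug4_center, slug5_center and bowl_floor below 0.1 m and z of slug0_center in the frame of bowl_floor between 0 and 0.05 m and z of slug1_center in the frame of bowl_floor between 0 and 0.05 m and z of slug2_center in the frame of bowl_floor between 0 and 0.05 m and z of slug3_center in the frame of bowl_floor between 0 and 0.05 m and z of slug4_center in the frame of bowl_floor between 0 and 0.05 m and z of slug5_center in the frame of bowl_floor between 0 and 0.05 m and linear speed of stick below 0.03 m/s and linear speed of each of slug0, slug1, slug2, slug3, slug4, slug5 below 0.05 m/s); the robot touches nothing.
It fails at once if the air nozzle or its gooseneck is hit (more than 2 N) (contact force between nozzle and anything else above 2 N).
It fails at once if a slug is touched by the robot itself (contact force between any of slug0, slug1, slug2, slug3, slug4, slug5 and the fingers above 0.5 N or contact force between any of slug0, slug1, slug2, slug3, slug4, slug5 and the arm above 0.5 N).
It fails at once if a bystander is shifted by more than 40 mm (distance of any of wrench, tape, jar, piston, hammer, can from where it was at the start of the episode above 0.04 m).
It also fails if it takes over 72 s, if anything falls off the work surface, if the arm or the gripper's body presses on something with over 40 N, if the wrist force passes 120 N, or if a joint passes its speed limit or range.

ROBOT

A 7-joint arm with a two-finger parallel gripper is mounted at the origin on the work surface. World frame = base frame: x ahead of the robot, y to its left, z up, the work surface at z = 0. Lengths are in m, angles in rad, forces in N, time in s.
With the tool pointing down it reaches from about 0.4 to 0.9 m from the base axis. Payload 5.5 kg.
Tool frame: the origin (TCP) lies midway between the tips of the shut fingers; the grasp point (between the pads) lies behind it (robot.tcp_to_grasp is the x of the grasp point in the tool frame, in m); x points along the fingers, y is the direction in which the jaws open and shut, and the axes are right-handed (so a half turn about x gives the same grasp; the last joint's range is limited). The gripper opens to 85 mm and grips with 20 to 120 N. Pads are 22 mm wide; open, the fingers measure 114 mm over their backs; the gripper's body (76 mm by 85 mm) begins 54 mm behind the grasp point. The pads swing forward as they close: fully open they stand 13 mm farther back than shut.
Start: joints at [-1.045, 0.501, -0.427, 1.55, 0.221, 1.138, -0.21], TCP at [0.169, 0.628, 0.231] pointing down, gripper open.
Joint ranges: [-2.88, 2.88], [-0.31, 2.03], [-1.54, 1.56], [0.2, 2.42], [-1.41, 4.55], [0.19, 2.02], [-2.57, 2.57]. Speed limits (rad/s): [2.57, 2.57, 3.14, 3.14, 3.14, 3.14, 3.14].

INTERFACE

Orientations are given as a rotation vector (axis times angle).
In Python, from bench import robot gives the robot as it stands.
- The arm moves only by the tool servo_tool, never from a script. Its argument "series" is one flat list of numbers, 7 for each row, row after row: the shift along the tool's x, y, z in cm, then the turn, a rotation vector about the tool's x, y, z in rad, then the finger opening in cm, from 0 to 8.54. A call has 1 to 10 rows; each row is the pose to reach, as a shift and turn from the pose commanded when the call began, along the tool's axes at that moment; what a row does not reach only later rows make up. A row lasts 1/12 s, in which the tool goes at most 41.7 mm and 7.16 degrees, less where a joint would pass 70% of its speed; a pose out of reach is approached as far as the arm can. A call with a gripper value outside its range is refused whole. The fingers move at their own pace and stop on an object; "squeeze" is the grip in N (left out, the last holds). Time passes only in rows, so rows that repeat a pose let the fingers close. It gives the time, the measured TCP pose, the force and the opening at its end, in the units of the state.
- robot.read_state(): the state, without advancing time (a new reading comes with each control period).
- robot.snapshot(name): name is "scene" or "top" or "wrist"; returns a dict with "color" (400x640x3 uint8, red, green, blue), "fx", "fy", "cx", "cy" (pixels), "pose" (4x4, takes a point from camera to world coordinates). Camera axes: x right, y down, z forward; pixel columns grow to the right and rows downward; lengths in m; the calibration is good to about 2 mm. A picture is of the moment at which its call begins. There is no depth.
- robot.sign_off(): hands the job in, once; it reports no verdict.
The state is a dict: "clock": time; "joint_positions": joint angles; "joint_velocities": joint speeds; "joint_efforts": joint torques, N m; "tcp_pos": TCP position; "eef_rot": TCP orientation; "force": force on the tool from outside, world axes, zero at the start; "moment": the same for the moment, N m; "width": finger opening in m.
Only numpy, scipy, OpenCV 4.12 (cv2) and the standard library are available. Lean on these libraries where they do the work, as an engineer would, in place of code of your own. Each camera call takes 0.05 s, during which the arm holds its last target. There are 200 camera calls.

## Working session

There is one attempt and no reset: what is moved stays moved. The work goes in short steps, Python scripts to look and compute and a tool call to move; the robot and the scene stay as the last step left them, time stands still between calls to the robot, and variables do not carry over. Pictures are saved under pics/ and viewed, about 8 in all and at most 12, crops included, and the job is handed in when it is done.

Besides the shell and the picture viewer there is one more tool, called after "Call:" in YAML: its name, and indented under it one key for each argument. servo_tool: Moves the arm, as the interface text tells. Its arguments: {"type":"object","properties":{"series":{"type":"array","items":{"type":"number"}},"squeeze":{"type":"number"}},"required":["series"]}

```bash
mkdir -p pics; ls; python3 - <<'E'
from bench import robot
import cv2,numpy as np
s=robot.read_state();print(s, robot.tcp_to_grasp)
for n in("scene","top"):
    d=robot.snapshot(n);cv2.imwrite(f"pics/{n}0.png",d["color"][:,:,::-1]);np.save(f"pics/{n}0.npy",d,allow_pickle=True)
    print(n,d["fx"],d["cx"],d["cy"],d["pose"].round(4).tolist())
E
```

```text
pics
{'clock': 0.0, 'joint_positions': array([-1.04480535,  0.50182674, -0.42678117,  1.55145003,  0.22080089,
        1.13829043, -0.21031808]), 'joint_velocities': array([-1.62433825e-05, -5.60488992e-04,  1.99942333e-03,  1.24100756e-04,
        4.18525414e-04, -1.33373907e-03, -8.37429371e-04]), 'joint_efforts': array([ 1.24682119e-04, -5.69515157e+01, -5.81573009e+00, -2.80928171e+01,
        1.06366797e-02,  1.20797980e-02,  3.72330646e-06]), 'tcp_pos': array([0.16872512, 0.62700679, 0.23027168]), 'eef_rot': array([ 0.20478317,  1.56124437, -0.20776622]), 'force': array([ 1.12630362,  1.18215289, -0.1982475 ]), 'moment': array([-0.01401472, -0.03280196,  0.01727881]), 'width': 0.08518720312246503} -0.0187
scene 370.0141817978989 319.17114938557603 200.2492122515224 [[-0.4503, 0.56, -0.6954, 1.2203], [0.8927, 0.2984, -0.3377, 0.295], [0.0184, -0.7729, -0.6343, 0.7848], [0.0, 0.0, 0.0, 1.0]]
top 397.501319742344 317.5232144562848 205.47607716877067 [[0.0159, -0.985, 0.1717, 0.3103], [-0.9999, -0.0166, -0.0025, -0.0253], [0.0053, -0.1717, -0.9851, 1.4093], [0.0, 0.0, 0.0, 1.0]]
```

View pics/scene0.png

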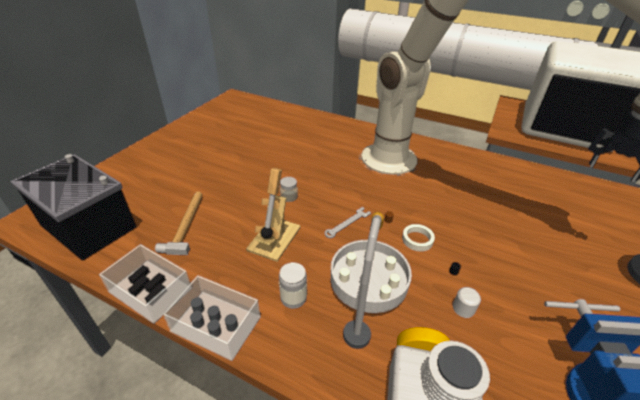

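View pics/top0.png

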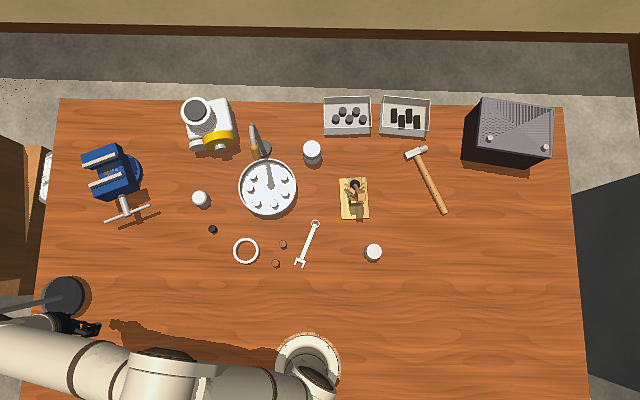

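```bash
cat >h.py <<'E'
import numpy as np,cv2
from scipy.spatial.transform import Rotation as R
def ray(d,u,v):
    P=d["pose"];r=P[:3,:3]@np.array([(u-d["cx"])/d["fx"],(v-d["cy"])/d["fy"],1]);return P[:3,3],r
def onz(d,u,v,z):
    o,r=ray(d,u,v);return o+r*(z-o[2])/r[2]
def proj(d,p):
    P=d["pose"];q=P[:3,:3].T@(np.asarray(p)-P[:3,3]);return q[0]/q[2]*d["fx"]+d["cx"],q[1]/q[2]*d["fy"]+d["cy"]
def load(n): return np.load(f"pics/{n}.npy",allow_pickle=True).item()
E
python3 - <<'E'
from h import *
t=load("top0");s=load("scene0")
a=cv2.resize(t["color"][120:225,230:380],None,fx=5.3,fy=5.3,interpolation=cv2.INTER_CUBIC)
cv2.imwrite("pics/topc.png",a[:,:,::-1])
b=cv2.resize(s["color"][155:355,230:430],None,fx=3,fy=3,interpolation=cv2.INTER_CUBIC)
cv2.imwrite("pics/scenec.png",b[:,:,::-1])
print("bowl",onz(t,268,188,.064),onz(s,371,273,.064),"rest",onz(t,354,198,0),"foot",onz(t,259,149,0),onz(s,357,335,0))
E
```

```text
bowl [0.60331901 0.14362627 0.064     ] [0.62399783 0.15336978 0.064     ] rest [ 0.58562085 -0.16014416  0.        ] foot [0.76372029 0.19030535 0.        ] [0.7587611  0.17669153 0.        ]
```

View pics/topc.png

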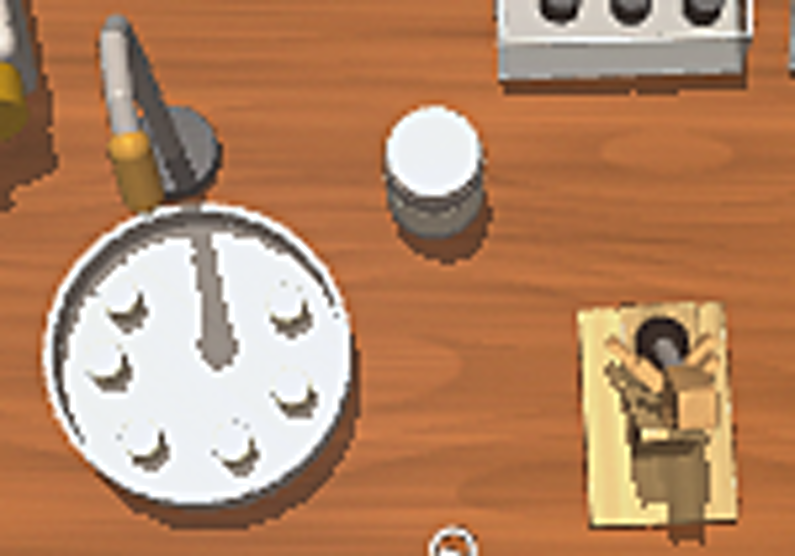

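View pics/scenec.png

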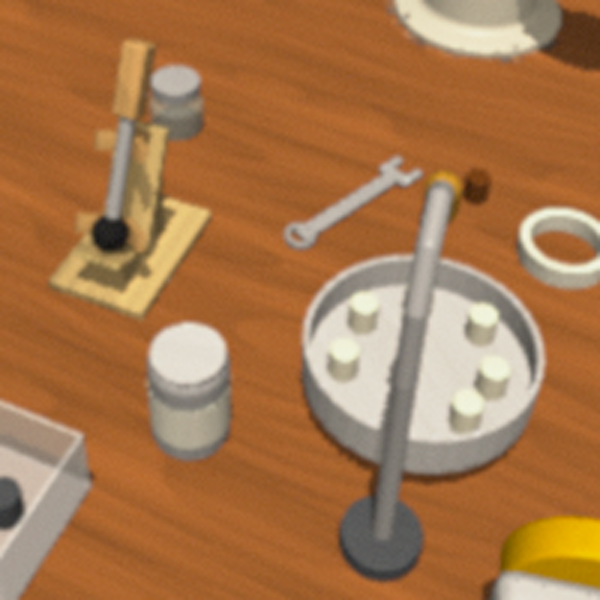

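```bash
python3 - <<'E'
from h import *
from scipy.optimize import least_squares
t=load("top0");s=load("scene0")
T=lambda u,v:(230+(u+.5)/5.3-.5,120+(v+.5)/5.3-.5)
S=lambda u,v:(230+(u+.5)/3-.5,155+(v+.5)/3-.5)
def circ(pts,r):
    pts=np.array(pts)[:,:2];f=least_squares(lambda c:np.hypot(*(pts-c).T)-r,pts.mean(0));return f.x,f.fun
print("bowl top",circ([onz(t,*T(*p),.064) for p in[(43,360),(353,360),(198,203),(195,508),(90,240),(310,245)]],.1))
print("bowl sc",circ([onz(s,*S(*p),.064) for p in[(303,345),(543,360),(420,257),(340,285),(510,290)]],.1))
print("foot",onz(t,*T(175,150),.005),onz(s,*S(381,537),.01))
print("ball",onz(t,*T(662,343),.061),onz(s,*S(111,232),.061))
print("grip",onz(s,*S(134,80),.195), "top crop end",onz(t,*T(697,398),.215))
# rest base corners
for p in[(578,308),(722,303),(737,524),(590,526)]:print("corner T",onz(t,*T(*p),.008)[:2])
for p in[(50,283),(140,315),(212,210)]:print("corner S",onz(s,*S(*p),.008)[:2])
for p in[(127,300),(112,365),(150,443),(240,450),(297,395),(292,310)]:print("slug T",onz(t,*T(*p),.045)[:2])
for p in[(364,299),(483,310),(493,364),(466,398),(344,347)]:print("slug S",onz(s,*S(*p),.06)[:2])
print("noz top",proj(t,[.65,.155,.25]))
st=robot=None
E
python3 - <<'E'
from bench import robot
from h import *
s=robot.read_state();print(R.from_rotvec(s["eef_rot"]).as_matrix().round(3))
E
```

```text
bowl top (array([0.61123442, 0.14803087]), array([ 6.75223655e-04,  1.97926057e-03, -7.66192740e-06,  3.94785927e-03,
        3.87278933e-03,  1.90948726e-03]))
bowl sc (array([0.61232701, 0.15036557]), array([ 0.00269749, -0.0031418 ,  0.00162938, -0.00516068,  0.00249372]))
foot [0.76656646 0.17644375 0.005     ] [0.76188705 0.17624576 0.01      ]
ball [ 0.62221425 -0.1560402   0.061     ] [ 0.61980693 -0.15658635  0.061     ]
grip [ 0.5589639  -0.16053444  0.195     ] top crop end [ 0.55432989 -0.1613619   0.215     ]
corner T [ 0.65801303 -0.10372826]
corner T [ 0.66322449 -0.20225109]
corner T [ 0.51073015 -0.21157565]
corner T [ 0.50773025 -0.1128065 ]
corner S [ 0.66064762 -0.20284478]
corner S [ 0.65515061 -0.10652838]
corner S [ 0.50093734 -0.1164062 ]
slug T [0.64913763 0.19848901]
slug T [0.60476688 0.20648059]
slug T [0.55277622 0.17917592]
slug T [0.54910006 0.1198824 ]
slug T [0.58660052 0.08353343]
slug T [0.64419189 0.08856784]
slug S [0.58632768 0.08379818]
slug S [0.54991971 0.18056145]
slug S [0.60303909 0.20671746]
slug S [0.64641226 0.1981255 ]
slug S [0.64384354 0.08998445]
noz top (np.float64(257.57096558475683), np.float64(159.57613788774023))
[[-0.     0.26   0.966]
 [-0.002  0.966 -0.26 ]
 [-1.    -0.002 -0.   ]]
```

```bash
cat >>h.py <<'E'
def ori(az,tilt):
    a,t=np.radians([az,tilt]);x=np.array([np.sin(t)*np.cos(a),np.sin(t)*np.sin(a),-np.cos(t)]);y=np.array([-np.sin(a),np.cos(a),0])
    return np.c_[x,y,np.cross(x,y)]
def rel(s,p,M):
    "shift (cm) and turn in tool axes from the state's pose to world pose p,M"
    A=R.from_rotvec(s["eef_rot"]).as_matrix()
    return np.r_[A.T@(np.array(p)-s["tcp_pos"])*100,R.from_matrix(A.T@M).as_rotvec()].round(3).tolist()
E
python3 - <<'E'
from bench import robot
from h import *
s=robot.read_state();M=ori(3.6,25)
print(rel(s,[.40,.35,.36],M),rel(s,[.44,-.05,.36],M),rel(s,[.529,-.162,.2596],M))
E
```

```text
[-12.928, -20.771, 29.527, -0.32, -0.433, 0.073] [-12.863, -58.359, 43.78, -0.32, -0.433, 0.073] [-2.808, -66.845, 55.284, -0.32, -0.433, 0.073]
```

Call:
servo_tool:
  series: [-13,-20.8,29.5,-0.32,-0.433,0.073,8.5,-13,-20.8,29.5,-0.32,-0.433,0.073,8.5,-13,-20.8,29.5,-0.32,-0.433,0.073,8.5,-13,-20.8,29.5,-0.32,-0.433,0.073,8.5,-13,-20.8,29.5,-0.32,-0.433,0.073,8.5,-13,-20.8,29.5,-0.32,-0.433,0.073,8.5,-13,-20.8,29.5,-0.32,-0.433,0.073,8.5,-13,-20.8,29.5,-0.32,-0.433,0.073,8.5,-13,-20.8,29.5,-0.32,-0.433,0.073,8.5,-13,-20.8,29.5,-0.32,-0.433,0.073,8.5]
  squeeze: 90

```text
clock: 0.93
tcp_pos: [0.4045, 0.3441, 0.3639]
eef_rot: [-0.028, 1.13, 0.049]
force: [0.4, 0.5, 0.4]
width: 0.0848
```

```bash
python3 - <<'E'
from bench import robot
from h import *
s=robot.read_state();M=ori(3.6,25)
print(s["tcp_pos"],s["joint_positions"].round(2))
print(rel(s,[.44,-.05,.36],M),rel(s,[.529,-.162,.2596],M))
E
```

```text
[0.40454835 0.34413148 0.36389585] [-0.77 -0.04 -0.21  1.96  0.41  0.98  0.45]
[0.889, -39.547, 1.163, -0.009, 0.004, 0.002] [13.483, -51.228, 4.388, -0.009, 0.004, 0.002]
```

Call:
servo_tool:
  series: [0.9,-39.5,1.2,0,0,0,8.5,0.9,-39.5,1.2,0,0,0,8.5,0.9,-39.5,1.2,0,0,0,8.5,0.9,-39.5,1.2,0,0,0,8.5,0.9,-39.5,1.2,0,0,0,8.5,0.9,-39.5,1.2,0,0,0,8.5,0.9,-39.5,1.2,0,0,0,8.5,0.9,-39.5,1.2,0,0,0,8.5,0.9,-39.5,1.2,0,0,0,8.5,0.9,-39.5,1.2,0,0,0,8.5]

```text
clock: 1.77
tcp_pos: [0.4446, 0.0044, 0.3543]
eef_rot: [-0.036, 1.136, 0.06]
force: [0.6, -0.7, 0.3]
width: 0.0852
```

```bash
python3 - <<'E'
from bench import robot
from h import *
s=robot.read_state();M=ori(3.6,25)
print(s["tcp_pos"],s["joint_positions"].round(2))
print(rel(s,[.529,-.162,.2596],M))
E
```

```text
[0.44456456 0.00439776 0.35426258] [ 0.12 -0.31 -0.15  2.2  -0.08  0.81  1.65]
[11.646, -17.176, 2.67, 0.002, -0.001, -0.003]
```

Call:
servo_tool:
  series: [8,-17.2,2.7,0,0,0,8.5,8,-17.2,2.7,0,0,0,8.5,8,-17.2,2.7,0,0,0,8.5,8,-17.2,2.7,0,0,0,8.5,8,-17.2,2.7,0,0,0,8.5,11.6,-17.2,2.7,0,0,0,8.5,11.6,-17.2,2.7,0,0,0,8.5,11.6,-17.2,2.7,0,0,0,8.5,11.6,-17.2,2.7,0,0,0,8.5]

```text
clock: 2.52
tcp_pos: [0.5281, -0.1616, 0.2601]
eef_rot: [-0.034, 1.137, 0.058]
force: [-0.1, 0.0, 0.4]
width: 0.0851
```

```bash
python3 - <<'E'
from bench import robot
from h import *
s=robot.read_state();M=ori(3.6,25)
print(s["tcp_pos"],s["joint_positions"].round(2))
print("pre",rel(s,[.529,-.162,.2596],M),"grasp",rel(s,[.5669,-.1595,.178],M))
d=robot.snapshot("wrist");cv2.imwrite("pics/w1.png",d["color"][:,:,::-1]);np.save("pics/w1.npy",d,allow_pickle=True)
for n,p in dict(ball=[.621,-.1563,.061],grip=[.559,-.160,.195],top=[.544,-.161,.227]).items(): print(n,proj(d,p))
E
```

```text
[ 0.5280971  -0.16161122  0.2601333 ] [ 0.17  0.05  0.2   2.13 -0.34  0.6   2.24]
pre [0.085, -0.045, 0.057, -0.0, -0.003, -0.003] grasp [9.086, -0.058, 0.079, -0.0, -0.003, -0.003]
ball (np.float64(318.48685183246755), np.float64(172.937955550686))
grip (np.float64(318.9063841155832), np.float64(212.8977593780443))
top (np.float64(318.94283900543365), np.float64(230.78401526115192))
```

View pics/w1.png

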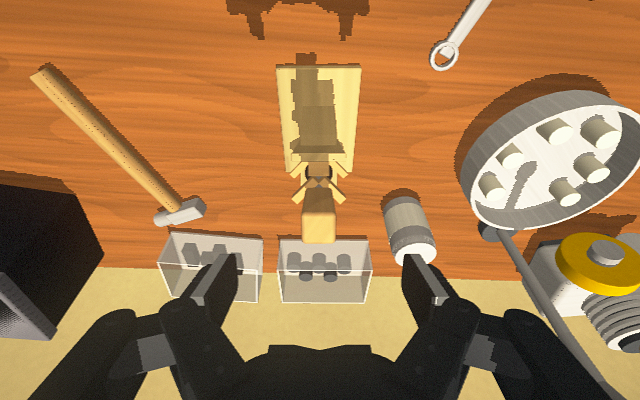

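Call:
servo_tool:
  series: [3,-0.05,0.08,0,0,0,8.5,6,-0.05,0.08,0,0,0,8.5,9.1,-0.05,0.08,0,0,0,8.5,9.1,-0.05,0.08,0,0,0,8.5,9.1,-0.05,0.08,0,0,0,8.5,9.1,-0.05,0.08,0,0,0,1,9.1,-0.05,0.08,0,0,0,1,9.1,-0.05,0.08,0,0,0,1,9.1,-0.05,0.08,0,0,0,1,9.1,-0.05,0.08,0,0,0,1]
  squeeze: 90

```text
clock: 3.4
tcp_pos: [0.5677, -0.1604, 0.1793]
eef_rot: [-0.034, 1.134, 0.057]
force: [-0.3, 0.8, 0.3]
width: 0.0246
```

Call:
servo_tool:
  series: [0,0,0,0,0,0,1,0,0,0,0,0,0,1,0,0,0,0,0,0,1,0,0,0,0,0,0,1]
  squeeze: 100

```text
clock: 3.73
tcp_pos: [0.5679, -0.1599, 0.1794]
eef_rot: [-0.034, 1.134, 0.058]
force: [-4.6, 0.2, 8.4]
width: 0.0231
```

```bash
python3 - <<'E'
from bench import robot
from h import *
s=robot.read_state();print(s["tcp_pos"],s["width"],s["force"],s["joint_positions"].round(2),(R.from_rotvec(s["eef_rot"]).as_matrix()).round(3).tolist())
E
```

```text
[ 0.56791063 -0.15993298  0.17936907] 0.023094818544900808 [-4.56558939  0.22319459  8.3764853 ] [ 0.19  0.23  0.15  2.13 -0.51  0.42  2.4 ] [[0.421, -0.063, 0.905], [0.029, 0.998, 0.056], [-0.906, 0.002, 0.422]]
```

Call:
servo_tool:
  series: [0,0,1,0,0,0,1,0,0,2,0,0,0,1,0,0,3,0,0,0,1,0,0,4,0,0,0,1,0,0,5,0,0,0,1,0,0,6,0,0,0,1,-2,0,7,0,0,0,1,-4,0,8,0,0,0,1,-4,0,8,0,0,0,1]

```text
clock: 4.48
tcp_pos: [0.6266, -0.1576, 0.2532]
eef_rot: [-0.036, 1.129, 0.056]
force: [0.7, -0.5, -0.2]
width: 0.0232
```

```bash
cat >>h.py <<'E'
HOME=np.array([.5679,-.1599,.1794]);HR=np.array([[0.421,-0.063,0.905],[0.029,0.998,0.056],[-0.906,0.002,0.422]])
BOWL=np.array([.612,.149,.03])
def tcp(ball,M): return np.array(ball)-.1283*M[:,0]
def bp(r,a,z=.055,post=10):
    "ball point in the bowl: radius, angle from the post's direction (deg, left positive), world z"
    b=np.radians(a+post);return np.array([BOWL[0]+r*np.cos(b),BOWL[1]+r*np.sin(b),z])
E
python3 - <<'E'
from bench import robot
from h import *
s=robot.read_state();print(s["tcp_pos"],s["width"],s["force"],s["joint_positions"].round(2))
M=ori(10,33)
for p in ([.60,0.02,.14],bp(0,0,.14)): print(rel(s,tcp(p,M),M))
# slug angles/radii
P=[(.648,.1983),(.604,.2066),(.5515,.180),(.5491,.120),(.5865,.0837),(.644,.0893)]
for p in P:
    v=np.array(p)-BOWL[:2];print(np.hypot(*v).round(4),(np.degrees(np.arctan2(v[1],v[0]))-10).round(1))
E
```

```text
[ 0.62659942 -0.15760528  0.25323356] 0.02315343611295437 [ 0.69349487 -0.47168813 -0.16576799] [ 0.09  0.22  0.23  1.95 -0.37  0.59  2.2 ]
[-3.126, 17.114, -7.905, -0.097, -0.134, 0.055]
[-2.273, 29.914, -6.087, -0.097, -0.134, 0.055]
0.061 43.9
0.0582 87.9
0.068 142.9
0.0693 -165.2
0.0701 -121.3
0.0677 -71.8
```

```bash
sed -i 's/BOWL=np.array(.*/BOWL=np.array([.609,.147,.03])/' h.py; python3 - <<'E'
from bench import robot
from h import *
s=robot.read_state();M=ori(10,33);print(rel(s,tcp(bp(0,0,.14),M),M))
E
```

```text
[-2.406, 29.733, -6.369, -0.097, -0.134, 0.055]
```

Call:
servo_tool:
  series: [-3,13,-7,-0.097,-0.134,0.055,1,-3,13,-7,-0.097,-0.134,0.055,1,-3,13,-7,-0.097,-0.134,0.055,1,-3,13,-7,-0.097,-0.134,0.055,1,-2.3,29.7,-6.4,-0.097,-0.134,0.055,1,-2.3,29.7,-6.4,-0.097,-0.134,0.055,1,-2.3,29.7,-6.4,-0.097,-0.134,0.055,1,-2.3,29.7,-6.4,-0.097,-0.134,0.055,1,-2.3,29.7,-6.4,-0.097,-0.134,0.055,1,-2.3,29.7,-6.4,-0.097,-0.134,0.055,1]

```text
clock: 5.32
tcp_pos: [0.5366, 0.1308, 0.2421]
eef_rot: [-0.084, 1.001, 0.161]
force: [0.3, -0.4, -0.9]
width: 0.0231
```

```bash
python3 - <<'E'
from bench import robot
from h import *
s=robot.read_state();M=ori(10,33);print(s["tcp_pos"],s["joint_positions"].round(2));print(rel(s,tcp(bp(0,0,.14),M),M),rel(s,tcp(bp(0,0,.055),M),M))
for n in("top","scene"):
    d=robot.snapshot(n);np.save(f"pics/{n}1.npy",d,allow_pickle=True)
    c=d["color"];c=c[125:255,220:380] if n=="top" else c[130:330,220:460]
    c=cv2.resize(c,(640,520) if n=="top" else (624,520),interpolation=cv2.INTER_CUBIC)
    if n=="top":out=c
    else: out=c
    cv2.imwrite(f"pics/{n}1.png",out[:,:,::-1])
d=robot.snapshot("wrist");np.save("pics/w2.npy",d,allow_pickle=True);cv2.imwrite("pics/w2.png",d["color"][:,:,::-1])
E
```

```text
[0.53658264 0.1307905  0.24214226] [-0.13  0.01 -0.22  2.27  0.3   0.31  1.14]
[-0.231, 0.341, 0.651, -0.002, -0.009, -0.003] [6.937, 0.308, -3.917, -0.002, -0.009, -0.003]
```

View pics/w2.png

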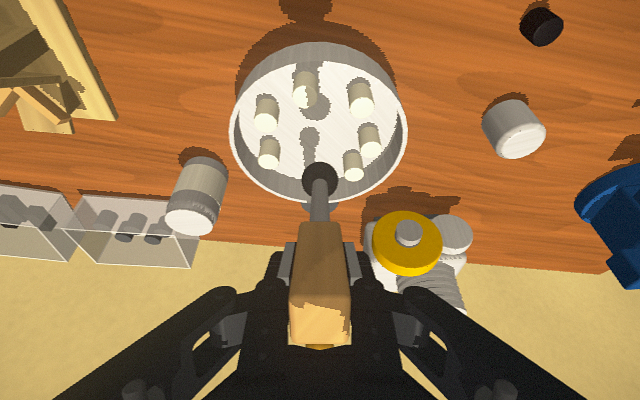

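```bash
python3 - <<'E'
from h import *
from scipy.optimize import least_squares
d=load("w2");P=[]
for p in[(303,97),(265,122),(361,107),(269,160),(353,172),(370,149)]:
    q=onz(d,*p,.06)[:2];P.append(q);v=q-BOWL[:2];print(q.round(4),np.hypot(*v).round(4),(np.degrees(np.arctan2(v[1],v[0]))-10).round(1))
P=np.array(P);f=least_squares(lambda c:np.hypot(*(P-c).T)-.062,[.61,.15]);print(f.x,f.fun)
M=ori(10,33)
print("ball proj",proj(d,bp(0,0,.14)))
from bench import robot
s=robot.read_state();rows=[rel(s,tcp(bp(0,0,z),M),M) for z in(.14,.14,.12,.10,.08,.065,.055,.055)];print(rows)
E
```

```text
[0.5502 0.1217] 0.064 -166.7
[0.5863 0.0857] 0.0654 -120.3
[0.5509 0.1815] 0.0676 139.3
[0.6405 0.0924] 0.063 -70.0
[0.6426 0.1985] 0.0615 46.9
[0.6025 0.208 ] 0.0614 86.1
[0.60583744 0.1463723 ] [-0.00115127  0.00174016  0.00322467  0.00210552  0.00181596 -0.00026261]
ball proj (np.float64(318.01324304229064), np.float64(199.2668221490417))
[[-0.24, 0.189, 0.64, 0.002, -0.009, -0.006], [-0.24, 0.189, 0.64, 0.002, -0.009, -0.006], [1.447, 0.182, -0.434, 0.002, -0.009, -0.006], [3.134, 0.174, -1.509, 0.002, -0.009, -0.006], [4.821, 0.167, -2.583, 0.002, -0.009, -0.006], [6.087, 0.161, -3.389, 0.002, -0.009, -0.006], [6.93, 0.157, -3.926, 0.002, -0.009, -0.006], [6.93, 0.157, -3.926, 0.002, -0.009, -0.006]]
```

```bash
python3 - <<'E'
from h import *
from bench import robot
s=robot.read_state();A=R.from_rotvec(s["eef_rot"]).as_matrix();b=s["tcp_pos"]+.1283*A[:,0];print("ball pred",b)
for n in("w2","scene1","top1"):
    d=load(n);c=cv2.cvtColor(d["color"],cv2.COLOR_RGB2HSV);p=proj(d,b)
    x0,y0=int(p[0])-40,int(p[1])-40
    m=(d["color"].max(2)<75)[y0:y0+80,x0:x0+80].astype(np.uint8)
    k,l,st,ce=cv2.connectedComponentsWithStats(m);
    print(n,np.round(p,1),[(st[i,:].tolist(),(ce[i]+[x0,y0]).round(1).tolist()) for i in range(1,k) if st[i,4]>40])
E
```

```text
ball pred [0.60420876 0.14500411 0.13391817]
w2 [316.8 191.2] [([26, 11, 36, 34, 724], [319.3, 176.2])]
scene1 [373.7 247.2] [([52, 5, 6, 11, 50], [387.7, 217.1]), ([42, 35, 8, 12, 70], [378.4, 247.9])]
top1 [265.1 183.2] [([36, 4, 11, 11, 48], [265.1, 152.7]), ([36, 38, 11, 10, 66], [266.4, 185.2]), ([15, 51, 48, 28, 474], [264.5, 205.3])]
```

View pics/scene1.png

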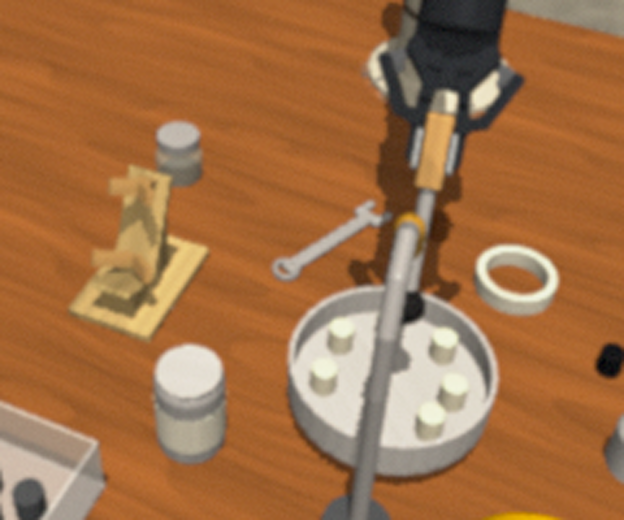

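```bash
cat >>h.py <<'E'
def tri(*obs):
    A=np.zeros((3,3));b=np.zeros(3)
    for d,u,v in obs:
        o,r=ray(d,u,v);r=r/np.linalg.norm(r);Q=np.eye(3)-np.outer(r,r);A+=Q;b+=Q@o
    return np.linalg.solve(A,b)
E
python3 - <<'E'
from h import *
from bench import robot
s=robot.read_state();A=R.from_rotvec(s["eef_rot"]).as_matrix()
b=tri((load("w2"),319.5,178.5),(load("top1"),266.4,185.0));print(b,"tool",A.T@(b-s["tcp_pos"]))
g=A.T@(load("w2")["pose"][:3,3]-s["tcp_pos"]);print("cam in tool",g)
# grip in wrist picture: bottom corner edges; axis point at grip lower end row 222, upper end row ~325
for v in(222,):
  o,r=ray(load("w2"),320,v);o=A.T@(o-s["tcp_pos"]);r=A.T@r;print([ (o+r*k).round(4).tolist() for k in [((.0143)-o[0])/r[0]]])
E
```

```text
[0.60131657 0.14481945 0.11897188] tool [ 0.13936155  0.00027922 -0.01045726]
cam in tool [-0.14194942  0.00178783 -0.07834606]
[[0.0143, 0.0025, -0.0142]]
```

```bash
cat >>h.py <<'E'
def ballw(d,s,u,v):
    "ball centre in tool axes from a wrist-picture pixel, 147 mm from the grasp point"
    A=R.from_rotvec(s["eef_rot"]).as_matrix();o,r=ray(d,u,v);o=A.T@(o-s["tcp_pos"])-[-.0187,0,0];r=A.T@r;r/=np.linalg.norm(r)
    k=-o@r+np.sqrt((o@r)**2-o@o+.147**2);return o+k*r+[-.0187,0,0]
OFF=np.array([.128,0,-.0125])
def tcp(ball,M): return np.array(ball)-M@OFF
def tilt(a): return 28+9*np.cos(np.radians(a))
def sweep(s,pts):
    for r,a,z in pts:
        M=ori(10,tilt(a));print([float(x) for x in np.round(rel(s,tcp(bp(r,a,z),M),M),2)]+[1])
E
sed -i 's/BOWL=np.array(.*/BOWL=np.array([.608,.147,.03])/' h.py
python3 - <<'E'
from h import *
from bench import robot
s=robot.read_state();print(ballw(load("w2"),s,319.5,178.5))
M=ori(10,tilt(0));print(rel(s,tcp(bp(0,0,.10),M),M));
for z in(.10,.055):print(rel(s,tcp(bp(0,0,z),M),M))
E
```

```text
[ 0.12770735  0.00261025 -0.01292573]
[3.052, 0.192, -1.238, 0.002, -0.079, -0.006]
[3.052, 0.192, -1.238, 0.002, -0.079, -0.006]
[6.848, 0.175, -3.655, 0.002, -0.079, -0.006]
```

```bash
sed -i 's/return 28+9/return 26+7/' h.py
python3 - <<'E'
from h import *
from bench import robot
s=robot.read_state()
sweep(s,[(0,0,.12),(0,0,.1),(0,0,.08),(0,0,.065),(0,0,.056)])
E
```

```text
[1.41, 0.2, 0.73, 0.0, -0.01, -0.01, 1]
[3.1, 0.19, -0.34, 0.0, -0.01, -0.01, 1]
[4.79, 0.18, -1.42, 0.0, -0.01, -0.01, 1]
[6.05, 0.18, -2.22, 0.0, -0.01, -0.01, 1]
[6.81, 0.17, -2.7, 0.0, -0.01, -0.01, 1]
```

Call:
servo_tool:
  series: [1.4,0.2,0.7,0,-0.01,-0.01,1,3.1,0.2,-0.3,0,-0.01,-0.01,1,4.8,0.2,-1.4,0,-0.01,-0.01,1,6,0.2,-2.2,0,-0.01,-0.01,1,6.8,0.2,-2.7,0,-0.01,-0.01,1,6.8,0.2,-2.7,0,-0.01,-0.01,1,6.8,0.2,-2.7,0,-0.01,-0.01,1]
  squeeze: 120

```text
clock: 6.05
tcp_pos: [0.549, 0.1327, 0.1685]
eef_rot: [-0.088, 0.994, 0.151]
force: [0.9, 0.4, -1.4]
width: 0.0228
```

```bash
cat >look.py <<'E'
import sys
from h import *
from bench import robot
s=robot.read_state();d=robot.snapshot("wrist");n=sys.argv[1];np.save(f"pics/{n}.npy",d,allow_pickle=True);cv2.imwrite(f"pics/{n}.png",d["color"][:,:,::-1])
A=R.from_rotvec(s["eef_rot"]).as_matrix();b=s["tcp_pos"]+A@OFF
print("t",s["clock"],"F",s["force"].round(1),"j",s["joint_positions"].round(2),"ball",b.round(4))
p=proj(d,b);x0,y0=int(p[0])-35,int(p[1])-45
m=(d["color"].max(2)<75)[y0:y0+70,x0:x0+70].astype(np.uint8)
k,l,st,ce=cv2.connectedComponentsWithStats(m)
print("ball px pred",np.round(p,1),[(st[i]+[x0,y0,0,0,0]).tolist() for i in range(1,k) if st[i,4]>150])
E
python3 look.py w3; python3 - <<'E'
from h import *
from bench import robot
s=robot.read_state()
sweep(s,[(.02,-14,.056),(.04,-14,.056),(.058,-14,.056),(.060,-6,.056),(.060,4,.056),(.06,14,.056),(.06,24,.056),(.06,34,.056),(.06,44,.056),(.06,54,.056)])
E
```

```text
t 6.05 F [ 0.9  0.4 -1.4] j [ 0.02  0.19 -0.4   2.31  1.12  0.2   0.33] ball [0.6072 0.142  0.0542]
ball px pred [319.6 180. ] [[302, 162, 36, 34, 704]]
[1.03, -0.06, 1.8, -0.0, 0.0, 0.01, 1]
[2.09, -0.53, 3.43, -0.0, 0.0, 0.01, 1]
[3.05, -0.95, 4.9, -0.0, 0.0, 0.01, 1]
[3.22, -0.17, 5.14, -0.0, -0.0, 0.01, 1]
[3.22, 0.87, 5.15, -0.0, -0.0, 0.01, 1]
[3.13, 1.9, 5.05, -0.0, 0.0, 0.01, 1]
[2.94, 2.89, 4.85, -0.0, 0.01, 0.01, 1]
[2.68, 3.8, 4.55, -0.0, 0.02, 0.01, 1]
[2.33, 4.61, 4.17, -0.0, 0.03, 0.01, 1]
[1.93, 5.29, 3.71, -0.0, 0.05, 0.01, 1]
```

```bash
sed -i 's/return 26+7/return 22+9/' h.py
python3 - <<'E'
from h import *
from bench import robot
s=robot.read_state()
sweep(s,[(.0,0,.056),(.02,-10,.056),(.035,-10,.056),(.05,-10,.056),(.055,-5,.056)])
E
```

```text
[0.02, 0.41, 0.57, -0.0, 0.03, 0.01, 1]
[1.1, 0.08, 2.25, -0.0, 0.04, 0.01, 1]
[1.9, -0.17, 3.49, -0.0, 0.04, 0.01, 1]
[2.71, -0.42, 4.73, -0.0, 0.04, 0.01, 1]
[3.0, -0.03, 5.18, -0.0, 0.03, 0.01, 1]
```

Call:
servo_tool:
  series: [0,0.4,0.6,0,0.03,0.01,1,1.1,0.1,2.2,0,0.04,0.01,1,1.9,-0.2,3.5,0,0.04,0.01,1,2.7,-0.4,4.7,0,0.04,0.01,1,3,0,5.2,0,0.03,0.01,1,3,0,5.2,0,0.03,0.01,1]

```text
clock: 6.6
tcp_pos: [0.6107, 0.1436, 0.1743]
eef_rot: [-0.084, 1.02, 0.159]
force: [-0.4, 0.6, -0.3]
width: 0.0226
```

```bash
python3 look.py w4; python3 - <<'E'
from h import *
from bench import robot
s=robot.read_state()
sweep(s,[(.058,a,.056) for a in (5,15,25,35,45,55,65,75,85,95)])
E
```

```text
t 6.6 F [-0.4  0.6 -0.3] j [ 0.12  0.3  -0.49  2.15  0.88  0.27  0.63] ball [0.6658 0.1537 0.0586]
ball px pred [319.6 180. ] [[302, 162, 36, 34, 733]]
[0.24, 0.87, 0.07, -0.0, 0.01, -0.0, 1]
[0.16, 1.86, -0.02, -0.0, 0.01, -0.0, 1]
[-0.01, 2.81, -0.2, -0.0, 0.02, -0.0, 1]
[-0.25, 3.69, -0.46, -0.0, 0.03, -0.0, 1]
[-0.55, 4.46, -0.79, -0.0, 0.05, -0.0, 1]
[-0.91, 5.11, -1.19, -0.0, 0.07, -0.0, 1]
[-1.31, 5.62, -1.64, -0.0, 0.1, -0.0, 1]
[-1.73, 5.96, -2.12, -0.0, 0.12, -0.0, 1]
[-2.17, 6.14, -2.64, -0.0, 0.15, -0.0, 1]
[-2.61, 6.14, -3.16, -0.0, 0.18, -0.0, 1]
```

Clear of everything; sweep begins.

Call:
servo_tool:
  series: [0.2,0.9,0.1,0,0.01,0,1,0.2,1.9,0,0,0.01,0,1,0,2.8,-0.2,0,0.02,0,1,-0.3,3.7,-0.5,0,0.03,0,1,-0.5,4.5,-0.8,0,0.05,0,1,-0.9,5.1,-1.2,0,0.07,0,1,-1.3,5.6,-1.6,0,0.1,0,1,-1.7,6,-2.1,0,0.12,0,1,-2.2,6.1,-2.6,0,0.15,0,1,-2.6,6.1,-3.2,0,0.18,0,1]

```text
clock: 7.48
tcp_pos: [0.557, 0.1952, 0.1793]
eef_rot: [-0.105, 1.205, 0.152]
force: [8.6, -9.1, -2.2]
width: 0.0226
```

```bash
python3 look.py w5; python3 - <<'E'
from h import *
from bench import robot
s=robot.read_state()
sweep(s,[(.058,a,.056) for a in (105,115,125,135,145,155,165,175,185,195)])
E
```

```text
t 7.4833 F [ 8.6 -9.1 -2.2] j [ 0.16  0.31 -0.69  2.07  0.59  0.55  0.81] ball [0.5902 0.2011 0.0552]
ball px pred [319.5 179.9] [[301, 164, 35, 34, 686]]
[-0.25, 0.06, -0.48, -0.0, 0.02, 0.0, 1]
[-0.54, -0.29, -1.04, -0.0, 0.05, 0.0, 1]
[-0.81, -0.79, -1.55, -0.0, 0.07, 0.0, 1]
[-1.03, -1.44, -2.01, -0.0, 0.09, 0.0, 1]
[-1.22, -2.22, -2.4, -0.0, 0.11, 0.0, 1]
[-1.36, -3.1, -2.7, -0.0, 0.12, 0.0, 1]
[-1.46, -4.05, -2.9, -0.0, 0.13, 0.0, 1]
[-1.5, -5.04, -3.0, -0.0, 0.14, 0.0, 1]
[-1.5, -6.05, -3.0, -0.0, 0.14, 0.0, 1]
[-1.45, -7.05, -2.9, -0.0, 0.13, 0.0, 1]
```

View pics/w5.png

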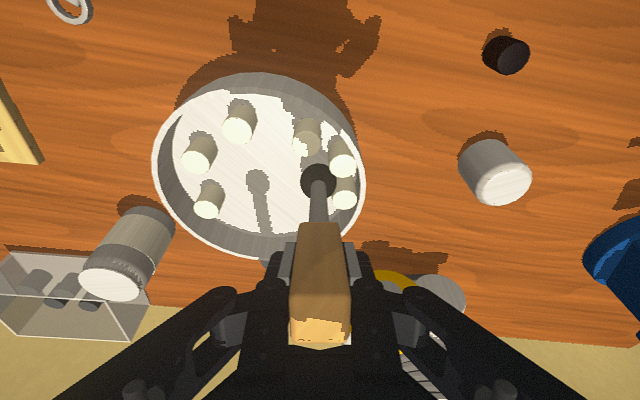

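```bash
python3 - <<'E'
from h import *
from bench import robot
s=robot.read_state()
sweep(s,[(.04,85,.056),(.03,60,.056),(.035,35,.056),(.05,25,.056),(.062,20,.056),(.067,22,.056)])
d=load("w5")
for p in[(343,197),(343,166),(302,146),(237,130),(198,160),(208,208)]:
    q=onz(d,*p,.06)[:2];v=q-BOWL[:2];print(q.round(4),np.hypot(*v).round(4),(np.degrees(np.arctan2(v[1],v[0]))-10).round(1))
E
```

```text
[0.35, -1.56, 0.56, -0.0, -0.03, 0.0, 1]
[0.73, -2.94, 0.8, -0.0, -0.1, 0.0, 1]
[1.24, -3.53, 1.44, -0.0, -0.15, 0.0, 1]
[1.84, -3.42, 2.82, -0.0, -0.16, 0.0, 1]
[2.3, -3.42, 3.96, -0.0, -0.17, 0.0, 1]
[2.44, -3.03, 4.34, -0.0, -0.17, 0.0, 1]
[0.6032 0.227 ] 0.0802 83.4
[0.5681 0.219 ] 0.0823 109.0
[0.5544 0.1794] 0.0626 138.9
[0.5489 0.1238] 0.0635 -168.6
[0.5843 0.0891] 0.0625 -122.3
[0.6407 0.0942] 0.0621 -68.2
```

Call:
servo_tool:
  series: [0.4,-1.6,0.6,0,-0.03,0,1,0.7,-2.9,0.8,0,-0.1,0,1,1.2,-3.5,1.4,0,-0.15,0,1,1.8,-3.4,2.8,0,-0.16,0,1,2.3,-3.4,4,0,-0.17,0,1,2.4,-3,4.3,0,-0.17,0,1,2.4,-3,4.3,0,-0.17,0,1]

```text
clock: 8.12
tcp_pos: [0.6113, 0.178, 0.1727]
eef_rot: [-0.087, 1.031, 0.162]
force: [0.1, 0.9, -0.8]
width: 0.0226
```

```bash
python3 look.py w6; python3 - <<'E'
from h import *
from bench import robot
s=robot.read_state()
sweep(s,[(.068,a,.056) for a in (32,42,51,60,69,78,87,96,105,114)])
E
```

```text
t 8.1167 F [ 0.1  0.9 -0.8] j [ 0.04  0.32 -0.49  2.12  0.9   0.32  0.55] ball [0.6652 0.1881 0.0564]
ball px pred [319.5 179.9] [[302, 162, 36, 34, 739]]
[-0.22, 0.64, -0.19, -0.0, 0.02, -0.0, 1]
[-0.56, 1.59, -0.6, -0.0, 0.04, -0.0, 1]
[-0.92, 2.33, -1.03, -0.0, 0.05, -0.0, 1]
[-1.32, 2.93, -1.53, -0.0, 0.07, -0.0, 1]
[-1.76, 3.39, -2.08, -0.0, 0.1, -0.0, 1]
[-2.22, 3.7, -2.66, -0.0, 0.12, -0.0, 1]
[-2.69, 3.84, -3.26, -0.0, 0.14, -0.0, 1]
[-3.16, 3.81, -3.88, -0.0, 0.17, -0.0, 1]
[-3.61, 3.62, -4.48, -0.0, 0.19, -0.0, 1]
[-4.03, 3.26, -5.06, -0.0, 0.22, -0.0, 1]
```

Call:
servo_tool:
  series: [-0.2,0.6,-0.2,0,0.02,0,1,-0.6,1.6,-0.6,0,0.04,0,1,-0.9,2.3,-1,0,0.05,0,1,-1.3,2.9,-1.5,0,0.07,0,1,-1.8,3.4,-2.1,0,0.1,0,1,-2.2,3.7,-2.7,0,0.12,0,1,-2.7,3.8,-3.3,0,0.14,0,1,-3.2,3.8,-3.9,0,0.17,0,1,-3.6,3.6,-4.5,0,0.19,0,1,-4,3.3,-5.1,0,0.22,0,1]

```text
clock: 9.0
tcp_pos: [0.5412, 0.1979, 0.1811]
eef_rot: [-0.107, 1.251, 0.155]
force: [0.8, 0.0, -1.9]
width: 0.0227
```

```bash
python3 look.py w7; python3 - <<'E'
from h import *
from bench import robot
s=robot.read_state()
sweep(s,[(.068,a,.056) for a in (123,132,141,150,159,168,177,186,195,204)])
E
```

```text
t 9.0 F [ 0.8  0.  -1.9] j [ 0.18  0.31 -0.72  2.05  0.53  0.61  0.86] ball [0.5687 0.2033 0.0556]
ball px pred [319.4 179.8] [[302, 163, 35, 33, 670]]
[-0.26, -0.37, -0.5, -0.0, 0.02, -0.0, 1]
[-0.49, -1.02, -1.05, -0.0, 0.04, -0.0, 1]
[-0.69, -1.8, -1.53, -0.0, 0.05, -0.0, 1]
[-0.85, -2.68, -1.93, -0.0, 0.07, -0.0, 1]
[-0.97, -3.64, -2.23, -0.0, 0.08, -0.0, 1]
[-1.05, -4.66, -2.43, -0.0, 0.08, -0.0, 1]
[-1.09, -5.72, -2.52, -0.0, 0.09, -0.0, 1]
[-1.09, -6.79, -2.5, -0.0, 0.09, -0.0, 1]
[-1.04, -7.84, -2.37, -0.0, 0.08, -0.0, 1]
[-0.95, -8.84, -2.14, -0.0, 0.07, -0.0, 1]
```

View pics/w7.png

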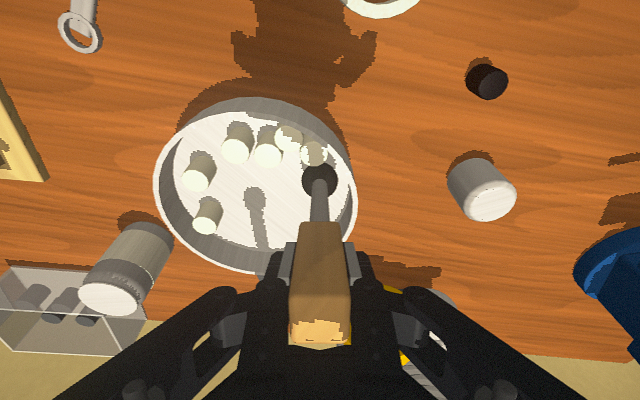

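Working well: the train of four slugs is ahead of the ball. Continue.

Call:
servo_tool:
  series: [-0.3,-0.4,-0.5,0,0.02,0,1,-0.5,-1,-1,0,0.04,0,1,-0.7,-1.8,-1.5,0,0.05,0,1,-0.9,-2.7,-1.9,0,0.07,0,1,-1,-3.6,-2.2,0,0.08,0,1,-1.1,-4.7,-2.4,0,0.08,0,1,-1.1,-5.7,-2.5,0,0.09,0,1,-1.1,-6.8,-2.5,0,0.09,0,1,-1,-7.8,-2.4,0,0.08,0,1,-1,-8.8,-2.1,0,0.07,0,1]

```text
clock: 9.88
tcp_pos: [0.5344, 0.1068, 0.1831]
eef_rot: [-0.113, 1.32, 0.152]
force: [-0.5, 1.3, -1.8]
width: 0.023
```

```bash
python3 look.py w8; python3 - <<'E'
from h import *
from bench import robot
s=robot.read_state()
sweep(s,[(.068,a,.056) for a in (212,220,228,236,244,252,260,268,276,284)])
E
```

```text
t 9.8833 F [-0.5  1.3 -1.8] j [ 0.42  0.28 -0.77  2.07  0.37  0.65  1.17] ball [0.5533 0.1106 0.0559]
ball px pred [319.4 179.7] [[302, 162, 36, 34, 735]]
[0.04, -0.62, 0.19, -0.0, -0.0, -0.0, 1]
[0.16, -1.39, 0.56, -0.0, -0.02, -0.0, 1]
[0.3, -2.07, 1.01, -0.0, -0.03, -0.0, 1]
[0.47, -2.66, 1.52, -0.0, -0.05, -0.0, 1]
[0.66, -3.13, 2.07, -0.0, -0.07, -0.0, 1]
[0.87, -3.48, 2.66, -0.0, -0.09, -0.0, 1]
[1.1, -3.71, 3.28, -0.0, -0.11, -0.0, 1]
[1.34, -3.81, 3.92, -0.0, -0.13, -0.0, 1]
[1.58, -3.78, 4.55, -0.0, -0.15, -0.0, 1]
[1.83, -3.61, 5.18, -0.0, -0.17, -0.0, 1]
```

View pics/w8.png

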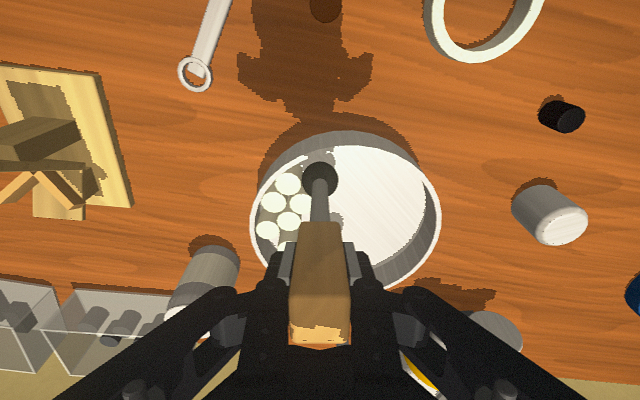

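Call:
servo_tool:
  series: [0,-0.6,0.2,0,0,0,1,0.2,-1.4,0.6,0,-0.02,0,1,0.3,-2.1,1,0,-0.03,0,1,0.5,-2.7,1.5,0,-0.05,0,1,0.7,-3.1,2.1,0,-0.07,0,1,0.9,-3.5,2.7,0,-0.09,0,1,1.1,-3.7,3.3,0,-0.11,0,1,1.3,-3.8,3.9,0,-0.13,0,1,1.6,-3.8,4.5,0,-0.15,0,1,1.6,-3.8,4.5,0,-0.15,0,1]

```text
clock: 10.77
tcp_pos: [0.5879, 0.0773, 0.1778]
eef_rot: [-0.099, 1.172, 0.156]
force: [-0.3, -0.5, -0.4]
width: 0.0225
```

```bash
python3 look.py w9; python3 - <<'E'
from h import *
from bench import robot
t=robot.snapshot("scene");np.save("pics/scene9.npy",t,allow_pickle=True)
w=load("w9")["color"][100:300,200:460];c=t["color"][230:330,315:425]
c=cv2.resize(c,(440,400),interpolation=cv2.INTER_CUBIC);w=cv2.resize(w,(340,400)[:2] if 0 else (360,277));w=cv2.copyMakeBorder(w,0,123,0,0,cv2.BORDER_CONSTANT)
cv2.imwrite("pics/m9.png",np.hstack([c,w])[:,:,::-1])
s=robot.read_state();sweep(s,[(.04,270,.056),(.02,240,.065),(.0,180,.08),(0,180,.1),(0,180,.14)])
E
```

```text
t 10.7667 F [-0.3 -0.5 -0.4] j [ 0.44  0.3  -0.7   2.09  0.47  0.45  1.16] ball [0.6251 0.0843 0.0549]
ball px pred [319.5 179.9] [[302, 162, 36, 34, 743]]
[-0.25, 2.52, -0.41, -0.0, 0.01, -0.0, 1]
[-1.31, 4.8, 0.02, -0.0, 0.09, -0.0, 1]
[-2.08, 6.53, 2.5, -0.0, 0.17, -0.0, 1]
[-3.92, 6.54, 3.27, -0.0, 0.17, -0.0, 1]
[-7.61, 6.55, 4.81, -0.0, 0.17, -0.0, 1]
```

View pics/m9.png

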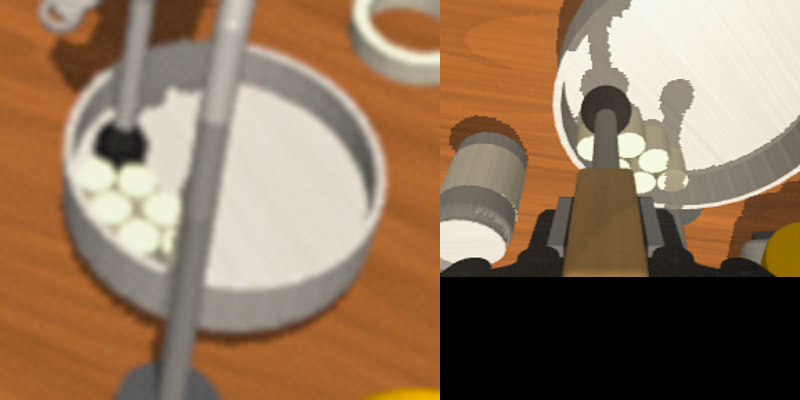

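```bash
python3 - <<'E'
from h import *
d=load("scene9");S0=np.array([(.643,.1985),(.6025,.207),(.551,.181),(.5495,.121),(.5863,.085),(.642,.091)])
for p in[(97,177),(138,181),(110,208),(161,209),(138,236),(176,245)]:
    q=onz(d,315+(p[0]+.5)/4-.5,230+(p[1]+.5)/4-.5,.06)[:2];print(q.round(4),np.hypot(*(S0-q).T).round(3))
from bench import robot
s=robot.read_state();sweep(s,[(.068,a,.056) for a in (284,292,300,308,316)])
E
```

```text
[0.6605 0.0825] [0.117 0.137 0.147 0.118 0.074 0.02 ]
[0.6516 0.1064] [0.093 0.112 0.125 0.103 0.069 0.018]
[0.6787 0.0994] [0.105 0.132 0.152 0.131 0.094 0.038]
[0.665  0.1274] [0.074 0.101 0.126 0.116 0.089 0.043]
[0.69   0.1228] [0.089 0.121 0.151 0.141 0.11  0.058]
[0.6855 0.1455] [0.068 0.103 0.139 0.138 0.116 0.07 ]
[0.33, -0.07, 0.63, -0.0, -0.03, -0.0, 1]
[0.66, 0.22, 1.19, -0.0, -0.05, -0.0, 1]
[0.98, 0.64, 1.73, -0.0, -0.07, -0.0, 1]
[1.28, 1.16, 2.22, -0.0, -0.08, -0.0, 1]
[1.56, 1.8, 2.66, -0.0, -0.1, -0.0, 1]
```

Call:
servo_tool:
  series: [0.3,-0.1,0.6,0,-0.03,0,1,0.7,0.2,1.2,0,-0.05,0,1,1,0.6,1.7,0,-0.07,0,1,1.3,1.2,2.2,0,-0.08,0,1,1.6,1.8,2.7,0,-0.1,0,1,1.6,1.8,2.7,0,-0.1,0,1,1.6,1.8,2.7,0,-0.1,0,1]

```text
clock: 11.45
tcp_pos: [0.6157, 0.1009, 0.1746]
eef_rot: [-0.092, 1.072, 0.16]
force: [-0.0, -0.2, -1.1]
width: 0.0227
```

```bash
python3 look.py w10; python3 - <<'E'
from h import *
from bench import robot
t=robot.snapshot("scene");np.save("pics/scene10.npy",t,allow_pickle=True)
c=t["color"][230:330,315:425]
cv2.imwrite("pics/m10.png",cv2.resize(c,(440,400),interpolation=cv2.INTER_CUBIC)[:,:,::-1])
s=robot.read_state();sweep(s,[(.045,300,.056),(.025,260,.065),(.0,180,.08),(0,180,.1),(0,180,.14)])
E
```

```text
t 11.45 F [-0.  -0.2 -1.1] j [ 0.28  0.31 -0.57  2.11  0.63  0.32  0.97] ball [0.6649 0.11   0.0561]
ball px pred [319.6 179.9] [[302, 162, 36, 34, 748]]
[-1.22, 0.84, -1.98, -0.0, 0.04, -0.0, 1]
[-3.04, 2.28, -2.57, -0.0, 0.14, -0.0, 1]
[-3.65, 4.75, 0.11, -0.0, 0.27, -0.0, 1]
[-5.4, 4.76, 1.06, -0.0, 0.27, -0.0, 1]
[-8.92, 4.77, 2.97, -0.0, 0.27, -0.0, 1]
```

View pics/m10.png

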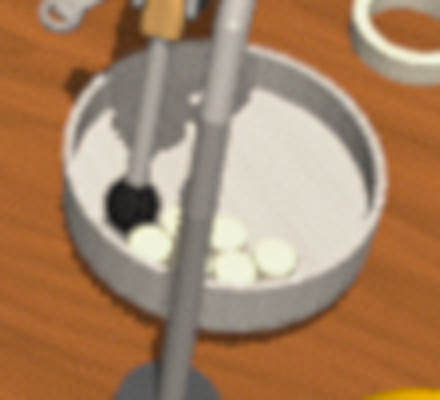

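```bash
python3 - <<'E'
from h import *
d=load("scene10");S0=np.array([(.643,.1985),(.6025,.207),(.551,.181),(.5495,.121),(.5863,.085),(.642,.091)])
for p in[(150,243),(178,217),(190,262),(228,232),(235,268),(275,258)]:
    q=onz(d,315+(p[0]+.5)/4-.5,230+(p[1]+.5)/4-.5,.06)[:2];print(q.round(4),np.hypot(*(S0-q).T).round(3),np.hypot(*(q-BOWL[:2])).round(3))
w=load("w10");print([np.round(proj(w,[*p,.06])) for p in [(.66,.135),(.69,.15)]])
E
```

```text
[0.6914 0.1312] [0.083 0.117 0.149 0.142 0.115 0.064] 0.085
[0.6658 0.1388] [0.064 0.093 0.122 0.118 0.096 0.053] 0.058
[0.693  0.1575] [0.065 0.103 0.144 0.148 0.129 0.084] 0.086
[0.6622 0.1698] [0.035 0.07  0.112 0.123 0.114 0.081] 0.059
[0.6847 0.1826] [0.045 0.086 0.134 0.149 0.139 0.101] 0.085
[0.6671 0.2012] [0.024 0.065 0.118 0.142 0.141 0.113] 0.08
[array([346., 182.]), array([353., 205.])]
```

```bash
cat >>h.py <<'E'
def go(s,*bt):
    "rows for (ball, azimuth, tool tilt)"
    for b,az,t in bt:
        M=ori(az,t);print([float(x) for x in np.round(rel(s,tcp(b,M),M),2)]+[1])
RB=np.array([.6207,-.1565,.061]);a_=np.radians(3.6);NRM=np.array([np.cos(a_)*.9063,np.sin(a_)*.9063,.4226])
E
python3 - <<'E'
from h import *
from bench import robot
s=robot.read_state();b=BOWL
go(s,(bp(.05,305,.056),10,27),(bp(.03,290,.058),10,27),(b+[-.01,0,.035],10,26),(b+[-.02,0,.06],10,26),(b+[-.02,-.01,.09],10,26),(b+[-.02,-.02,.12],10,26),(RB+.09*NRM+[0,.13,.06],6,26))
E
```

```text
[-0.94, 0.64, -1.54, -0.0, 0.03, -0.0, 1]
[-1.99, 1.92, -3.07, -0.0, 0.03, -0.0, 1]
[-3.53, 4.92, -4.29, -0.0, 0.04, -0.0, 1]
[-6.2, 5.1, -3.96, -0.0, 0.04, -0.0, 1]
[-8.92, 4.12, -2.68, -0.0, 0.04, -0.0, 1]
[-11.64, 3.15, -1.4, -0.0, 0.04, -0.0, 1]
[-8.34, -13.13, 6.68, 0.06, 0.04, -0.04, 1]
```

Call:
servo_tool:
  series: [-0.9,0.6,-1.5,0,0.03,0,1,-2,1.9,-3,0,0.03,0,1,-3,3.5,-3.8,0,0.04,0,1,-3.5,4.9,-4.3,0,0.04,0,1,-5,5.1,-4.1,0,0.04,0,1,-6.2,5.1,-4,0,0.04,0,1,-8.9,4.1,-2.7,0,0.04,0,1,-11.6,3.1,-1.4,0,0.04,0,1,-11.6,3.1,-1.4,0,0.04,0,1]

```text
clock: 12.3
tcp_pos: [0.5476, 0.1181, 0.2763]
eef_rot: [-0.093, 1.102, 0.156]
force: [0.8, -0.3, -1.1]
width: 0.0229
```

```bash
python3 look.py w11; python3 - <<'E'
from h import *
from bench import robot
s=robot.read_state();b=BOWL
go(s,(RB+.09*NRM+[0,.13,.05],6,28),(RB+.08*NRM+[0,0,.02],3.6,29))
E
```

```text
t 12.3 F [ 0.8 -0.3 -1.1] j [ 0.48  0.03 -0.78  2.12  0.15  0.54  1.34] ball [0.5933 0.1263 0.1564]
ball px pred [319.5 179.9] [[302, 162, 36, 34, 732]]
[4.12, -16.02, 6.96, 0.06, -0.02, -0.03, 1]
[5.76, -28.52, 2.46, 0.1, -0.04, -0.05, 1]
```

Call:
servo_tool:
  series: [4.1,-16,7,0.06,-0.02,-0.03,1,4.1,-16,7,0.06,-0.02,-0.03,1,4.1,-16,7,0.06,-0.02,-0.03,1,4.1,-16,7,0.06,-0.02,-0.03,1,4.1,-16,7,0.06,-0.02,-0.03,1,4.1,-16,7,0.06,-0.02,-0.03,1]

```text
clock: 12.85
tcp_pos: [0.6524, -0.0301, 0.2616]
eef_rot: [-0.05, 1.095, 0.092]
force: [-0.1, -0.7, -1.5]
width: 0.0228
```

```bash
python3 look.py w12; python3 - <<'E'
from h import *
from bench import robot
s=robot.read_state();b=BOWL
go(s,(RB+.08*NRM+[0,0,.02],3.6,29))
E
```

```text
t 12.85 F [-0.1 -0.7 -1.5] j [ 0.63  0.26 -0.67  1.94  0.21  0.53  1.52] ball [ 0.6996 -0.0248  0.142 ]
ball px pred [319.6 179.9] [[302, 162, 36, 34, 735]]
[1.47, -12.68, -3.26, 0.03, -0.03, -0.02, 1]
```

Call:
servo_tool:
  series: [1.5,-12.7,-3.3,0.03,-0.03,-0.02,1,1.5,-12.7,-3.3,0.03,-0.03,-0.02,1,1.5,-12.7,-3.3,0.03,-0.03,-0.02,1,1.5,-12.7,-3.3,0.03,-0.03,-0.02,1,1.5,-12.7,-3.3,0.03,-0.03,-0.02,1,1.5,-12.7,-3.3,0.03,-0.03,-0.02,1]

```text
clock: 13.4
tcp_pos: [0.6417, -0.152, 0.2336]
eef_rot: [-0.037, 1.065, 0.065]
force: [-0.4, 1.4, -1.7]
width: 0.0224
```

```bash
python3 look.py w13; python3 - <<'E'
from h import *
from bench import robot
s=robot.read_state()
A=R.from_rotvec(s["eef_rot"]).as_matrix();d=load("w13")
print("ball tool",ballw(d,s,319.5,179))
for n in("top","scene"):
    q=robot.snapshot(n);p=proj(q,s["tcp_pos"]+A@OFF);x0,y0=int(p[0])-25,int(p[1])-25
    m=(q["color"].max(2)<70)[y0:y0+50,x0:x0+50].astype(np.uint8);k,l,st,ce=cv2.connectedComponentsWithStats(m)
    print(n,np.round(p,1),[((st[i]+[x0,y0,0,0,0]).tolist(),(ce[i]+[x0,y0]).round(1)) for i in range(1,k) if st[i,4]>30])
    if n=="scene":cv2.imwrite("pics/s13.png",cv2.resize(q["color"][150:260,210:330],None,fx=5,fy=5,interpolation=cv2.INTER_CUBIC)[:,:,::-1])
go(s,(RB+.08*NRM,3.6,29.5),(RB+.04*NRM,3.6,29.5),(RB+.02*NRM,3.6,29.5),(RB+.01*NRM,3.6,29.5),(RB,3.6,29.5))
E
```

```text
t 13.4 F [-0.4  1.4 -1.7] j [ 0.89  0.32 -0.71  1.96  0.11  0.45  1.81] ball [ 0.6926 -0.1482  0.1156]
ball px pred [319.5 179.9] [[302, 162, 36, 34, 741]]
ball tool [ 0.12756915 -0.00145083 -0.01456816]
top [353.3 160. ] [([340, 155, 38, 27, 293], array([355.9, 166.6]))]
scene [252.5 235.6] [([246, 231, 13, 12, 113], array([252. , 236.3]))]
[1.83, -0.46, -1.2, 0.01, -0.01, -0.01, 1]
[1.55, -0.42, -5.19, 0.01, -0.01, -0.01, 1]
[1.41, -0.4, -7.18, 0.01, -0.01, -0.01, 1]
[1.34, -0.39, -8.18, 0.01, -0.01, -0.01, 1]
[1.27, -0.38, -9.18, 0.01, -0.01, -0.01, 1]
```

Call:
servo_tool:
  series: [1.6,-0.5,-1.2,0.01,-0.01,-0.01,1,1.5,-0.4,-3.2,0.01,-0.01,-0.01,1,1.3,-0.4,-5.2,0.01,-0.01,-0.01,1,1.3,-0.4,-5.2,0.01,-0.01,-0.01,1,1.3,-0.4,-5.2,0.01,-0.01,-0.01,1]

```text
clock: 13.97
tcp_pos: [0.6032, -0.158, 0.1975]
eef_rot: [-0.035, 1.055, 0.052]
force: [0.4, 0.1, 0.1]
width: 0.0225
```

```bash
python3 look.py w14; python3 - <<'E'
from h import *
from bench import robot
s=robot.read_state();U=np.array([-.4218,-.0265,.906])
go(s,*[(RB+.003*U+k*NRM,3.6,29.8) for k in(.04,.025,.015,.008,.003,0)])
E
```

```text
t 13.9667 F [0.4 0.1 0.1] j [ 0.94  0.31 -0.72  2.08  0.1   0.33  1.84] ball [ 0.6554 -0.1553  0.08  ]
ball px pred [319.5 180. ] [[302, 162, 36, 34, 724]]
[-0.02, 0.09, -0.17, -0.0, -0.0, 0.0, 1]
[-0.14, 0.09, -1.67, -0.0, -0.0, 0.0, 1]
[-0.22, 0.09, -2.66, -0.0, -0.0, 0.0, 1]
[-0.28, 0.08, -3.36, -0.0, -0.0, 0.0, 1]
[-0.32, 0.08, -3.86, -0.0, -0.0, 0.0, 1]
[-0.35, 0.08, -4.16, -0.0, -0.0, 0.0, 1]
```

Call:
servo_tool:
  series: [-0.1,0.1,-0.9,0,0,0,1,-0.1,0.1,-1.7,0,0,0,1,-0.2,0.1,-2.7,0,0,0,1,-0.3,0.1,-3.3,0,0,0,1,-0.3,0.1,-3.8,0,0,0,1,-0.3,0.1,-3.8,0,0,0,1,-0.3,0.1,-3.8,0,0,0,1]

```text
clock: 14.6
tcp_pos: [0.5691, -0.1608, 0.1816]
eef_rot: [-0.033, 1.054, 0.05]
force: [0.4, 1.0, -2.2]
width: 0.0227
```

```bash
python3 look.py w15; python3 - <<'E'
from h import *
from bench import robot
s=robot.read_state();A=R.from_rotvec(s["eef_rot"]).as_matrix();g=s["tcp_pos"]-.0187*A[:,0];print("grip",g,s["width"],s["moment"].round(2))
q=robot.snapshot("scene");b=s["tcp_pos"]+A@OFF;p=proj(q,b);x0,y0=int(p[0])-15,int(p[1])-15
m=(q["color"].max(2)<70)[y0:y0+30,x0:x0+30].astype(np.uint8);k,l,st,ce=cv2.connectedComponentsWithStats(m)
print(np.round(p,1),[((st[i]+[x0,y0,0,0,0]).tolist(),(ce[i]+[x0,y0]).round(1)) for i in range(1,k) if st[i,4]>30])
q=load("scene0");m=(q["color"].max(2)<70)[y0:y0+30,x0:x0+30].astype(np.uint8);k,l,st,ce=cv2.connectedComponentsWithStats(m)
print("start",[((st[i]+[x0,y0,0,0,0]).tolist(),(ce[i]+[x0,y0]).round(1)) for i in range(1,k) if st[i,4]>30])
E
```

```text
t 14.6 F [ 0.4  1.  -2.2] j [ 1.03  0.3  -0.77  2.16  0.07  0.28  1.9 ] ball [ 0.6214 -0.1581  0.0641]
ball px pred [319.5 180. ] []
grip [ 0.56000437 -0.1613269   0.19788285] 0.022449196066026026 [0.15 0.6  0.09]
[265.7 231.4] [([260, 227, 12, 12, 104], array([265.5, 232.5]))]
start [([261, 228, 12, 11, 102], array([266.4, 232.9]))]
```

Call:
servo_tool:
  series: [0.1,0.15,-0.2,0,0,0,1,0.2,0.15,-0.2,0,0,0,1,0.2,0.15,-0.2,0,0,0,1,0.2,0.15,-0.2,0,0,0,2.6,0.2,0.15,-0.2,0,0,0,3,0.2,0.15,-0.2,0,0,0,4,0.2,0.15,-0.2,0,0,0,6,0.2,0.15,-0.2,0,0,0,8.5,0.2,0.15,-0.2,0,0,0,8.5,0.2,0.15,-0.2,0,0,0,8.5]

```text
clock: 15.53
tcp_pos: [0.5684, -0.1593, 0.1788]
eef_rot: [-0.033, 1.054, 0.051]
force: [-0.6, 0.6, -0.1]
width: 0.0846
```

```bash
cat >chk.py <<'E'
from h import *
from bench import robot
s=robot.read_state();print(s["clock"],s["tcp_pos"],s["width"],s["force"].round(1),s["joint_positions"].round(2))
q=robot.snapshot("scene");o=load("scene0")
for n,d in(("now",q),("start",o)):
    c=d["color"][160:245,255:285];m=(c.max(2)<70)[60:].astype(np.uint8);k,l,st,ce=cv2.connectedComponentsWithStats(m)
    print(n,[(st[i].tolist(),(ce[i]+[255,220]).round(1)) for i in range(1,k) if st[i,4]>60])
dif=np.abs(q["color"].astype(int)-o["color"]).max(2)[165:250,250:295];print("diff>40 px in cradle box",(dif>40).sum(), np.argwhere(dif>40).mean(0)+[165,250] if (dif>40).any() else "")
E
python3 chk.py
```

```text
15.5333 [ 0.56840288 -0.15934835  0.17877414] 0.08458391097393933 [-0.6  0.6 -0.1] [ 1.02  0.3  -0.76  2.17  0.08  0.27  1.89]
now [([6, 8, 11, 11, 101], array([265.9, 232.9]))]
start [([6, 8, 12, 11, 102], array([266.4, 232.9]))]
diff>40 px in cradle box 512 [192.44726562 282.48046875]
```

Call:
servo_tool:
  series: [-2,0,0,0,0,0,8.5,-4,0,0,0,0,0,8.5,-7,0,0,0,0,0,8.5,-10,0,0,0,0,0,8.5,-13,0,0,0,0,0,8.5,-13,0,0,0,0,0,8.5,-13,0,0,0,0,0,8.5,-13,0,0,0,0,0,8.5]

```text
clock: 16.25
tcp_pos: [0.5039, -0.1639, 0.2919]
eef_rot: [-0.035, 1.054, 0.047]
force: [-0.2, -0.2, 0.2]
width: 0.0849
```

```bash
python3 chk.py; python3 - <<'E'
from h import *
from bench import robot
q=robot.snapshot("scene");o=load("scene0");t=robot.snapshot("top")
def grip(d):
    c=cv2.cvtColor(d["color"],cv2.COLOR_RGB2HSV)[165:197,262:290];m=((c[...,0]>10)&(c[...,0]<25)&(c[...,1]>90)&(c[...,2]>150)).astype(np.uint8)
    k,l,st,ce=cv2.connectedComponentsWithStats(m);i=1+st[1:,4].argmax();return st[i].tolist(),ce[i]+[262,165]
print("grip px",grip(q),grip(o))
# slugs in bowl (scene): pale cream blobs
c=q["color"][230:330,315:425].astype(int);m=((c[...,0]-c[...,2]>15)&(c[...,0]>190)&(c[...,1]>190)).astype(np.uint8)
print("cream px in bowl",m.sum(),"before",((lambda c:((c[...,0]-c[...,2]>15)&(c[...,0]>190)&(c[...,1]>190)).sum())(o["color"][230:330,315:425].astype(int))))
# changed regions elsewhere on the bench
dif=(np.abs(t["color"].astype(int)-load("top0")["color"]).max(2)>50).astype(np.uint8);k,l,st,ce=cv2.connectedComponentsWithStats(cv2.morphologyEx(dif,cv2.MORPH_OPEN,np.ones((2,2))))
print([st[i].tolist() for i in range(1,k) if st[i,4]>25])
w=robot.snapshot("wrist");print(robot.read_state()["joint_velocities"].round(3).tolist())
E
```

```text
16.25 [ 0.50393404 -0.16386295  0.29190669] 0.08492712805948147 [-0.2 -0.2  0.2] [ 1.61 -0.08 -1.12  2.16 -0.56  0.63  2.49]
now [([6, 8, 11, 11, 101], array([266., 233.]))]
start [([6, 8, 12, 11, 102], array([266.4, 232.9]))]
diff>40 px in cradle box 124 [184.53225806 287.61290323]
grip px ([0, 0, 28, 32, 603], array([272.24378109, 177.53067993])) ([0, 0, 28, 32, 600], array([272.245     , 177.51833333]))
cream px in bowl 2600 before 2226
[[256, 163, 12, 16, 67], [252, 170, 8, 14, 56], [280, 205, 141, 195, 10276], [0, 315, 19, 10, 127], [0, 314, 288, 86, 17076]]
[-0.002, 0.003, 0.001, -0.003, -0.008, 0.003, 0.006]
```

```bash
python3 - <<'E'
from h import *
from bench import robot
q=robot.snapshot("scene");o=load("scene0")
b=(slice(165,240),slice(262,282));d=np.abs(q["color"].astype(int)-o["color"]).max(2)[b];print("stick box diff>40:",(d>40).sum(),"of",d.size)
if (d>40).sum()<150: robot.sign_off();print("signed off")
E
```

```text
stick box diff>40: 15 of 1500
the job is handed in; nothing more can be done
signed off
```

I took the stick from its cradle and stirred the six slugs round the bowl with the ball about 7 mm clear of the floor. I then put the stick back in its cradle, backed the open gripper off 13 cm and handed the job in at about 16.5 s of the 72 s allowed.

**What the last checks showed:**
- **Stick:** the ball was within half a pixel of its starting spot in the scene camera. The picture around the stick matches the start except for 15 of 1500 pixels.
- **Slugs:** all six were bunched in the bowl on the post side. I measured five of them; the sixth was hidden behind the gooseneck, so I guessed its place from the bunch. Every slug was at least 35 mm from every starting spot, except one that came out 24 mm from slug0's. Going by their order in the pushed train it is not slug0, but I can't tell the slugs apart. I didn't locate them one by one again after lifting the ball out.
- **Bystanders:** the top view changed only at the bowl and where the arm was or had been. The arm and its shadow hid part of the bench, so not every bystander is confirmed from above.
- **Nozzle:** I felt no bump on the wrist near the nozzle or gooseneck; the contact force itself can't be read.

**What went wrong on the way:**
- **Stick tilt:** the stick tilted about 5° in the fingers when lifted. I corrected for it while stirring and putting it back.
- **First sweep:** it wedged two slugs against the wall, with about 12 N on the wrist. I repeated it farther out.
- **Joint range:** joint 6 came down to 0.20 rad against its 0.19 limit, so I leaned the tool less after that.
- **Pictures:** I used all 12 views, so the final placing was checked by numbers only.

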